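Set up a saw arbor for a run-out check

ROBOT

A 6-joint arm with a two-finger parallel gripper is mounted at the origin on a cart in front of the work surface, level with it; the furniture and walls round the work are solid. World frame = base frame: x ahead of the robot, y to its left, z up, the work surface at z = 0. Lengths are in m, angles in rad, forces in N, time in s.
With the tool pointing down it reaches from about 0.375 to 0.9 m from the base axis. Payload 3.1 kg.
Tool frame: the origin (TCP) lies between the finger pads; the fingertips stand manip.finger_overhang ahead of it and the grasp point (between the pads) lies 5 mm behind it (manip.finger_overhang is the distance from the TCP to the fingertips, in m); z points along the fingers, y is the line along which they close (so a half turn about z gives the same grasp; the last joint's range is limited). The gripper opens to 85 mm and grips with 20 to 120 N. Pads are 22 mm wide; open, the fingers measure 114 mm over their backs; the gripper's body (76 mm by 85 mm) begins 54 mm behind the grasp point. The pads swing forward as they close: fully open they stand 13 mm farther back than shut.
Start: joints at [0.935, 0.527, 1.433, -0, 1.181, -0.178], TCP at [0.276, 0.561, 0.245] pointing down, gripper open.
Joint ranges: [-3.08, 3.08], [-0.75, 2.2], [0.22, 2.44], [-1.43, 4.57], [0, 2.65], [-2.85, 2.85]. Speed limits (rad/s): [2.79, 2.79, 3.14, 3.14, 3.14, 3.14].

INTERFACE

Orientations are given as a unit quaternion [x, y, z, w].
In Python, from station import manip gives the robot as it stands.
- The arm moves only by the tool drive_tool, never from a script. Its argument "plan" is a list of rows, each a list of 7 numbers: the shift along the tool's x, y, z in m, then the turn, a rotation vector about the tool's x, y, z in degrees, then the opening, from -1 (shut) to 1 (fully open). In form: [[x, y, z, wx, wy, wz, gripper], ...]. A call has 1 to 10 rows; each row shifts and turns the commanded pose from where the row before left it, along the tool's axes as they then stand; what a row does not reach is not made up. A row lasts 1/10 s, in which the tool goes at most 50 mm and 8.59 degrees, less where a joint would pass 70% of its speed; a pose out of reach is approached as far as the arm can. A call is refused whole if a number of a shift passes 0.05 or a number of a turn 8.59, either way. A call with a gripper value outside its range is refused whole. The fingers move at their own pace and stop on an object; "newtons" is the grip in N (left out, the last holds). Time passes only in rows, so rows that do not move let the fingers close. It gives the time, the measured TCP pose, the force, the opening and the grip force at its end, in the units of the state.
- manip.sense(): the state, without advancing time (a new reading comes with each control period).
- manip.snapshot(name): name is "side" or "top" or "wrist"; returns a dict with "image" (420x560x3 uint8, red, green, blue), "z_map" (420x560 float32, m along the optical axis (not along the pixel's ray), 0 where there is no reading), "fov_y" (degrees; the focal length in pixels is half the picture's height over the tangent of half this angle, whatever the lens; pixels are square), "cx", "cy" (the principal point, pixels), "extrinsics" (4x4, takes a point from camera to world coordinates); the wrist camera has in their place "mount" (4x4, takes a point from camera to tool coordinates, whose origin is the TCP and whose axes are the flange's). Camera axes: x right, y up, looking along -z (the intrinsics and any distortion apply to the point x, -y, -z); pixel columns grow to the right and rows downward; lengths in m; the calibration is good to about 2 mm. The wrist camera is an equidistant fisheye: a pixel r from the principal point sees the ray r / f radians off the axis. A picture is of the moment at which its call begins: read the wrist's pose just before it.
- manip.sign_off(): hands the job in; it is judged then, once.
The state is a dict: "t": time; "q": joint angles; "qd": joint speeds; "tau": joint torques, N m; "tcp_pos": TCP position; "tool_rot": TCP orientation; "force": force on the tool from outside, world axes, zero at the start; "ft_torque": the same for the moment, N m; "finger_gap": opening from 0.0 (shut) to 1.0 (fully open); "gripper_force": force on a finger pad.
Only numpy, scipy, OpenCV 4.12 (cv2) and the standard library are available. Lean on these libraries where they do the work, as an engineer would, in place of code of your own. Each camera call takes 0.05 s, during which the arm holds its last target. There are 200 camera calls.

TASK

Set the saw arbor up on the granite surface plate for a run-out check: stand the two equal V-blocks on the plate with their Vs in line, leaving the taller odd block alone where it is, and lay the arbor level in them, one V under the middle of each of its two bearing journals. Then stand the dial indicator upright on the plate beside the arbor, its plunger lowered onto the crown of the arbor's thick middle so that it is pushed in part of its travel. Let go of everything.

Things in the scene. Friction and masses are not known exactly. Their poses are not given: they have to be found in the camera images.
- surface_plate: dark grey granite surface plate, fixed to the bench, 165 (its x) x 210 (its y) x 40 mm high with its feet. Origin: centre of its underside; z up, so its working top is at z = 40 mm.
- vblock_a: one of two equal bright steel V-blocks: 32 mm along the V (its x) x 46 (y) x 40 mm high, 0.35 kg, V upward. Origin: centre of the underside. The 90 degree V runs along x through the whole top, 32 mm wide, 16 mm deep, bottom line at z = 24 mm; a 25 mm journal seated in it has its axis at z = 41.7 mm. All four sides are upright and flat: grasp across either pair.
- vblock_b: the other of the two equal V-blocks, the same in every way as vblock_a (32 x 46 x 40 mm, origin at the centre of the underside, V along its x).
- vblock_tall: the odd V-block, taller than the two others: 38 mm along the V (its x) x 56 x 60 mm high. Origin: centre of the underside. It stays where it is.
- arbor: steel saw arbor (round shaft) lying on the bench, 0.8 kg. x along its axis; origin on the axis at the middle of the thick body, where it balances. Body 32 mm thick, x -30 to +30 mm: grasp across it. 25 mm bearing journals at x 30 to 85 and -85 to -30. 20 mm stub to x -107; hexagon nut, 32 mm across flats, x 88 to 105; thread to x 119. Lying on body and nut, the axis is 16 mm above the bench.
- indicator: dial indicator on a magnetic base (switched off), upright, 0.7 kg, 130 mm high. Origin: underside, below the post; x along its arm to the dial. Grey base x -38 to 18, y +-23, z 0 to 50 mm. Grasp across y the flat-sided dark clamp block at the post's top: 36 (x) x 22 (y) x 28 mm, centre x 0, z 103, nearly over the balance point. Round dial 43 mm, x 58 to 76, z 82 to 125; stem below it to z 64.
- tip (a point): ball tip (6 mm) of the indicator's plunger when free: in the indicator's frame x = 66, y = 0, z = 52 mm. The point is fixed in that frame and does not follow the plunger when it is pushed in.
- plunger (a joint): how far the plunger is pushed up into the indicator, m: 0 free, 0.010 end of travel; soft spring, 0.3 N at 0 to 1.1 N at 0.010. With the tip on the crown of the thick body of an arbor seated in the equal V-blocks (57.7 mm above the plate's top) and the indicator on the plate it reads about 0.0057.
Not all that is in view belongs to the job. Leave any orange or pink look-alike of the vblock_b alone.

How it is judged:
On the way, in this order (a step that is already met when the one before it is completed fails the run):
1. the two equal V-blocks stand upright on the surface plate (z of vblock_a in the frame of surface_plate between 0.037 and 0.043 m and x of vblock_a in the frame of surface_plate between -0.068 and 0.068 m and y of vblock_a in the frame of surface_plate between -0.095 and 0.095 m and angle between each of vblock_a, vblock_b's own z axis and vertical below 0.06 rad and z of vblock_b in the frame of surface_plate between 0.037 and 0.043 m and x of vblock_b in the frame of surface_plate between -0.068 and 0.068 m and y of vblock_b in the frame of surface_plate between -0.095 and 0.095 m), for 0.2 s.
2. the arbor lies level in both Vs, a journal in each, on the plate, and the fingers have let go of it (all of step 1 and z of arbor in the frame of vblock_a between 0.0385 and 0.0445 m and y of arbor in the frame of vblock_a between -0.0035 and 0.0035 m and angle between the x axis of arbor and the x axis of vblock_a, either way round below 0.12 rad and z of arbor in the frame of vblock_b between 0.0385 and 0.0445 m and y of arbor in the frame of vblock_b between -0.0035 and 0.0035 m and angle between the x axis of arbor and the x axis of vblock_b, either way round below 0.12 rad and ((x of vblock_a in the frame of arbor between 0.044 and 0.072 m and x of vblock_b in the frame of arbor between -0.072 and -0.044 m) or (x of vblock_b in the frame of arbor between 0.044 and 0.072 m and x of vblock_a in the frame of arbor between -0.072 and -0.044 m)) and angle between arbor's own x axis and vertical between 1.53 and 1.61 rad and contact force between the fingers and arbor below 0.05 N and linear speed of arbor below 0.01 m/s), for 0.2 s.
At the end, for the whole second after the job is handed in: Equal V-blocks upright on the plate, centres 10 mm inside its edges and 44 to 72 mm either side of the arbor's middle; arbor level (0.04 rad) and seated in both Vs (3 mm); indicator upright on the plate, tip within 30 mm of the arbor's middle, plunger on it, pushed in 2 to 9.5 mm; all at rest (all of step 1 and z of arbor in the frame of vblock_a between 0.0385 and 0.0445 m and y of arbor in the frame of vblock_a between -0.0035 and 0.0035 m and angle between the x axis of arbor and the x axis of vblock_a, either way round below 0.12 rad and z of arbor in the frame of vblock_b between 0.0385 and 0.0445 m and y of arbor in the frame of vblock_b between -0.0035 and 0.0035 m and angle between the x axis of arbor and the x axis of vblock_b, either way round below 0.12 rad and ((x of vblock_a in the frame of arbor between 0.044 and 0.072 m and x of vblock_b in the frame of arbor between -0.072 and -0.044 m) or (x of vblock_b in the frame of arbor between 0.044 and 0.072 m and x of vblock_a in the frame of arbor between -0.072 and -0.044 m)) and angle between arbor's own x axis and vertical between 1.53 and 1.61 rad and z of indicator in the frame of surface_plate between 0.037 and 0.043 m and angle between indicator's own z axis and vertical below 0.06 rad and x of indicator in the frame of surface_plate between -0.08 and 0.08 m and y of indicator in the frame of surface_plate between -0.1 and 0.1 m and value of joint plunger between 0.002 and 0.0095 m and x of tip in the frame of arbor between -0.03 and 0.03 m and contact force between indicator and arbor above 0.1 N and linear speed of each of vblock_a, vblock_b, arbor, indicator below 0.01 m/s); the robot touches nothing.
It fails at once if the tall odd V-block was moved more than 20 mm from its place (distance of vblock_tall from where it was at the start of the episode above 0.02 m).
It fails at once if the indicator was tipped over (angle between indicator's own z axis and vertical above 0.6 rad).
It also fails if it takes over 102 s, if anything falls off the work surface, if the arm or the gripper's body presses on something with over 40 N, if the wrist force passes 120 N, or if a joint passes its speed limit or range.

## Working session

There is one attempt and no reset: what is moved stays moved. The work goes in short steps, Python scripts to look and compute and a tool call to move; the robot and the scene stay as the last step left them, time stands still between calls to the robot, and variables do not carry over. Pictures are saved under pics/ and viewed, at most 14 in all, crops included, and the job is handed in when it is done.

Besides the shell and the picture viewer there is one more tool, called after "Emit:" as a command line: name --pt "numbers of a row" for each row, then --argument value for the rest. drive_tool: Moves the arm, as the interface text tells. Its arguments: {"type":"object","properties":{"plan":{"type":"array"},"newtons":{"type":"number"}},"required":["plan"]}

```bash
ls; mkdir -p pics; cat > h.py <<'E'
import numpy as np, cv2
from station import manip
from scipy.spatial.transform import Rotation as R
def snap(n,fn=None):
    s=manip.snapshot(n)
    if fn: cv2.imwrite('pics/'+fn,s['image'][:,:,::-1])
    return s
def cloud(s):
    z=s['z_map'];h,w=z.shape
    f=h/2/np.tan(np.radians(s['fov_y']/2))
    v,u=np.mgrid[:h,:w]
    P=np.stack([(u-s['cx'])/f*z,-(v-s['cy'])/f*z,-z],-1)
    T=s['extrinsics'];return P@T[:3,:3].T+T[:3,3]
E
python3 - <<'E'
from h import *
for n in('top','side'):
    s=snap(n,n+'0.png');np.savez(n+'0.npz',**s)
    print({k:v for k,v in s.items() if k not in('image','z_map')})
print(manip.sense(),manip.finger_overhang)
E
```

```text
pics
{'fov_y': 49.1243006935433, 'cx': 284.6274843313362, 'cy': 213.78129620556413, 'extrinsics': array([[ 0.00339846,  0.99670436, -0.08104856,  0.39958449],
       [-0.99998741,  0.00368646,  0.00340401,  0.23859885],
       [ 0.00369157,  0.08103597,  0.99670434,  1.26974307],
       [ 0.        ,  0.        ,  0.        ,  1.        ]])}
{'fov_y': 51.81185774953282, 'cx': 274.93054752044856, 'cy': 210.85407246001293, 'extrinsics': array([[ 0.98392943,  0.12224421, -0.13015081,  0.37016108],
       [-0.17822862,  0.62813764, -0.75741512, -0.52673412],
       [-0.01083699,  0.76843962,  0.63983053,  0.73038296],
       [ 0.        ,  0.        ,  0.        ,  1.        ]])}
{'t': 0.1, 'q': array([ 9.35523898e-01,  5.28383033e-01,  1.43374485e+00,  2.00413366e-05,
        1.18139551e+00, -1.78522822e-01]), 'qd': array([ 0.00167244, -0.003015  , -0.00437057,  0.00094111, -0.00025538,
       -0.00012509]), 'tau': array([-3.89102106e-04, -4.43311357e+01, -1.78583783e+01, -2.30768528e-04,
        3.90796762e-03, -2.69020859e-07]), 'tcp_pos': array([0.27526661, 0.56045145, 0.24443473]), 'tool_rot': array([ 2.26398433e-01,  9.74034300e-01, -8.82880683e-04, -3.90566114e-04]), 'force': array([-0.70346667,  0.71688641,  0.32987906]), 'ft_torque': array([-0.06979403,  0.01474571, -0.01138755]), 'gripper_force': 0.0, 'finger_gap': 0.9994122485457498} 0.014
```

View pics/top0.png

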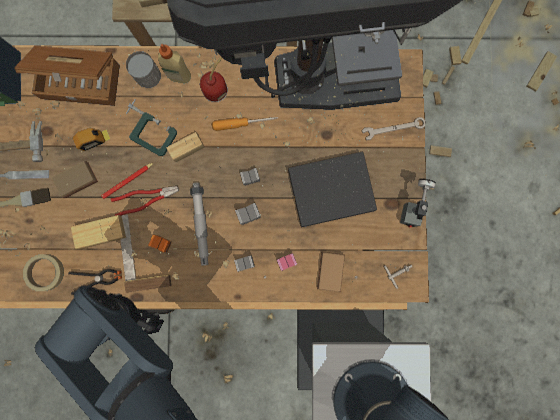

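View pics/side0.png

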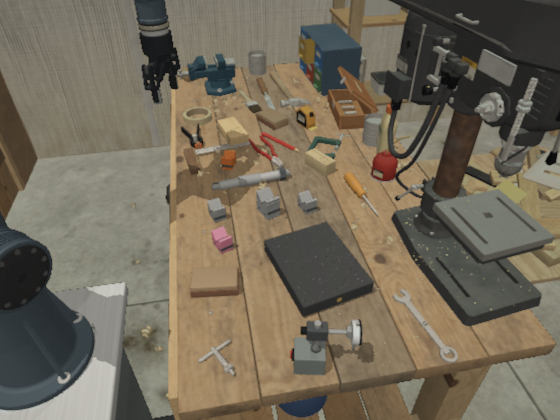

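The top view shows grey V-blocks at (250,175), (248,212) and (245,262). The middle one is likely the tall block, and the orange and pink ones are decoys. The arbor runs (196,187)-(205,262), the plate is at (332,188), and the indicator is at (412,212) with its dial at (427,184). The side view agrees. Next I'll measure them using depth.

```bash
cat > m.py <<'E'
from h import *
t=dict(np.load('top0.npz'));P=cloud(t);s=dict(np.load('side0.npz'));S=cloud(s)
def rect(X,Y,lab):
    r=cv2.minAreaRect(np.c_[X,Y].astype(np.float32)*1000);print(lab,len(X),np.round(r[0],1),np.round(r[1],1),round(r[2],1))
def box(P,u0,u1,v0,v1,zl,zh,lab):
    Q=P[v0:v1,u0:u1].reshape(-1,3);k=(Q[:,2]>zl)&(Q[:,2]<zh);Q=Q[k];rect(Q[:,0],Q[:,1],lab);return Q
print('bench',np.median(P[225:250,330:400,2]))
q=P[160:215,300:365,2];print('plate z',np.median(q))
box(P,280,385,140,235,.03,.05,'plate')
for l,u,v in(('v1',250,175),('v2',248,212),('v3',245,262),('pink',287,262)):
    Q=box(P,u-18,u+18,v-17,v+17,.015,.1,l);print(' zmax',np.percentile(Q[:,2],[50,95,99]));
    zm=Q[:,2].max();k=Q[:,2]>zm-.006;rect(Q[k,0],Q[k,1],' top')
Q=box(P,180,220,175,270,.015,.06,'arbor');print(np.percentile(Q[:,2],[50,95,99]))
Q=box(P,395,440,170,235,.085,.15,'ind');Q=box(P,395,440,190,235,.03,.06,'base')
print(Q[:,2].mean())
for n,C,M in(('top',t,(195,265,160,275)),('t2',t,(390,445,165,235)),('s',s,(190,390,150,390))):
    a,b,c,d=M;k=4 if n!='s' else 3
    im=C['image'][c:d,a:b,::-1];cv2.imwrite(f'pics/c_{n}.png',cv2.resize(im,None,fx=k,fy=k,interpolation=2))
a=cv2.imread('pics/c_top.png');b=cv2.imread('pics/c_t2.png');o=np.zeros((max(a.shape[0],b.shape[0]),a.shape[1]+b.shape[1],3),np.uint8)
o[:a.shape[0],:a.shape[1]]=a;o[:b.shape[0],a.shape[1]:]=b;cv2.imwrite('pics/c1.png',o)
E
python3 m.py
```

```text
bench -8.389092973615231e-05
plate z 0.039877519185165466
plate 4701 [571.3  99.5] [166.4 225.4] 13.1
v1 222 [603.6 330.6] [33.4 47.1] 17.2
 zmax [0.0346936  0.04246844 0.04383198]
 top 61 [603.5 330.5] [31.6 45.6] 16.5
v2 336 [500.4 333.9] [38.1 57.5] 21.0
 zmax [0.05269246 0.06250681 0.06418617]
 top 75 [500.8 333.9] [35.9 55.6] 20.7
v3 218 [365.  353.8] [31.8 68.2] 16.1
 zmax [0.03473274 0.04232665 0.04481986]
 top 38 [368.1 343.3] [27.  46.3] 14.2
pink 207 [372.6 229. ] [31.6 46.1] 23.0
 zmax [0.03487603 0.04261852 0.04463488]
 top 50 [372.5 229.5] [30.9 45.3] 23.4
arbor 822 [475.2 458.8] [224.   49.5] 7.4
[0.02674297 0.03285744 0.03500549]
ind 370 [ 533.5 -117.7] [ 40.6 101.2] 76.9
base 304 [ 498.  -109.9] [47.1 61.8] 76.1
0.048132431158750814
```

View pics/c1.png

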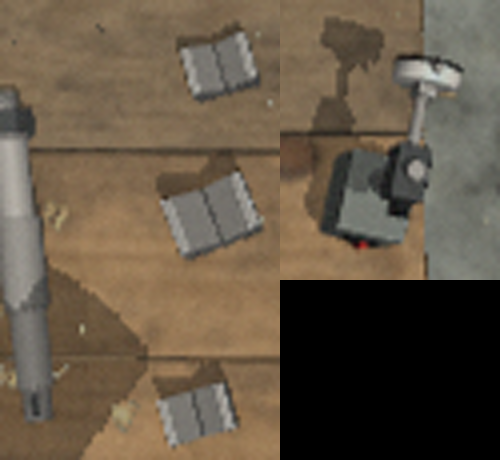

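```bash
cat > m2.py <<'E'
from h import *
t=dict(np.load('top0.npz'));P=cloud(t);s=dict(np.load('side0.npz'));S=cloud(s)
def sel(C,x0,x1,y0,y1,z0,z1):
    Q=C.reshape(-1,3);k=(Q[:,0]>x0)&(Q[:,0]<x1)&(Q[:,1]>y0)&(Q[:,1]<y1)&(Q[:,2]>z0)&(Q[:,2]<z1);return Q[k]*1000
def rect(Q,l):
    r=cv2.minAreaRect(Q[:,:2].astype(np.float32));print(l,len(Q),np.round(r[0],1),np.round(r[1],1),round(r[2],1))
def pca(Q):
    c=Q.mean(0);_,_,v=np.linalg.svd(Q-c);d=v[0]*np.sign(v[0][0]);return c,d
for n,C in(('top',P),('side',S)):
    print(n)
    q=sel(C,.44,.7,-.05,.25,.037,.043)
    # robust: erode grid
    g=np.zeros((320,300),np.uint8)
    ij=q[:,:2].astype(int)-[420,-70];g[ij[:,0],ij[:,1]]=255
    g=cv2.morphologyEx(cv2.morphologyEx(g,cv2.MORPH_CLOSE,np.ones((9,9))),cv2.MORPH_OPEN,np.ones((25,25)))
    yx=np.argwhere(g>0)+[420,-70];rect(yx,'plate')
    for l,x,y in(('v1',.6036,.3306),('v3',.368,.344)):
        rect(sel(C,x-.035,x+.035,y-.035,y+.035,.037,.0415),l+' lands')
        rect(sel(C,x-.035,x+.035,y-.035,y+.035,.010,.043),l+' all')
    q=sel(C,.33,.62,.42,.5,.008,.038);c,d=pca(q)
    u=(q-c)[:,:2]@d[:2];w=(q-c)[:,:2]@[-d[1],d[0]]
    print('arbor c',c,'yaw',np.degrees(np.arctan2(d[1],d[0])),'ends',u.min(),u.max())
    for a in range(-110,120,10):
        k=(u>=a)&(u<a+10)
        if k.sum()>3: print(a+5,k.sum(),np.round([w[k].min(),w[k].max(),np.percentile(q[k,2],95)],1),end=';')
    print()
    q=sel(C,.4,.65,-.2,-.05,.09,.14);rect(q,'ind');
    q=sel(C,.4,.65,-.2,-.05,.113,.121);rect(q,'clamp top')
    q=sel(C,.4,.535,-.2,-.05,.044,.053);rect(q,'base top')
    q=sel(C,.4,.65,-.2,-.05,.085,.135);print('zmax',np.percentile(q[:,2],99))
Q=P.reshape(-1,3);k=(Q[:,2]>.15)&(Q[:,0]>.45)&(abs(Q[:,1])<.6);print('press minx',Q[k].min(0),Q[k].max(0))
Q=S.reshape(-1,3);k=(Q[:,2]>.15)&(Q[:,0]>.45)&(abs(Q[:,1])<.6);print('press minx',Q[k].min(0),np.percentile(Q[k],2,axis=0))
E
python3 m2.py
```

```text
top
plate 33211 [568.6 106.1] [165.4 210.2] 12.8
v1 lands 59 [603.4 330.6] [31.5 45.6] 16.2
v1 all 224 [603.6 330.6] [33.4 47.1] 17.2
v3 lands 65 [367.3 343.2] [31.2 45.8] 17.5
v3 all 213 [368.1 343.2] [31.8 46.1] 16.1
arbor c [476.32533155 464.15161057  25.90553657] yaw 6.75511850674955 ends -113.72398257343232 110.10137203567052
-105 26 [-8.3  8.8 30.4];-95 30 [-8.9 11.3 29.2];-85 40 [-10.1  24.7  29.9];-75 36 [-11.3  15.8  29.9];-65 34 [-10.8  13.5  29.5];-55 34 [-10.4  10.9  31.2];-45 35 [-11.1  13.1  30.4];-35 45 [-14.2  19.1  33. ];-25 45 [-14.1  17.5  34.1];-15 46 [-13.8  15.   34. ];-5 42 [-13.1  17.8  33.1];5 43 [-14.6  16.1  34.2];15 44 [-18.3  15.2  32.3];25 45 [-30.6  13.9  31.6];35 39 [-20.9  13.9  29.7];45 34 [-9.6 12.6 30.4];55 34 [-10.5  15.1  30.8];65 34 [-9.8 14.8 31.8];75 37 [-12.1  14.1  31.6];85 47 [-16.   21.7  34.9];95 39 [-15.   19.1  33.5];105 25 [-6.6 10.6 30.2];
ind 368 [ 533.5 -117.7] [ 40.6 101.2] 76.9
clamp top 154 [ 538.3 -117.4] [38.5 91.3] 75.6
base top 223 [ 501.  -110.8] [46.7 55.6] 76.4
zmax 129.71654065290937
side
plate 33725 [566.7 108. ] [165.3 
[... 488 characters left out ...]
5.5];-25 38 [-10.8  16.5  34.5];-15 40 [-11.   13.6  33.2];-5 37 [-8.5 17.6 33.8];5 39 [-9.1 14.1 33.4];15 37 [-8.6 13.3 33.5];25 37 [-21.9  16.4  32.7];35 35 [-23.8  15.4  31.1];45 31 [-8.6 16.8 32. ];55 29 [-5.6 14.4 30.1];65 30 [-5.8 11.2 30.7];75 35 [-6.7 17.5 32.1];85 39 [-11.8  17.   36.3];95 40 [-11.4  18.4  34. ];105 20 [-3.1 12.1 29.3];115 6 [-1.1 10.  26.8];
ind 907 [ 532.2 -116.6] [ 39.5 101.8] 74.6
clamp top 327 [ 535.5 -120.1] [37.8 90.2] 79.2
base top 590 [ 500.  -109.9] [47.1 55.7] 75.6
zmax 129.8198159302002
press minx [ 0.74278583 -0.06527362  0.15002665] [0.95169467 0.54776878 0.59680173]
press minx [ 0.74802557 -0.05575272  0.15000732] [ 0.7657018  -0.04131501  0.1588047 ]
```

```bash
cat >> h.py <<'E'
def go(x,y,z,psi):
    """mm, deg: turn (deg about tool z) first, then shift in tool axes after the turn"""
    s=manip.sense();m=R.from_quat(s['tool_rot']).as_matrix();p0=np.degrees(np.arctan2(m[1,1],m[0,1]))
    d=np.array([x,y,z])/1000-s['tcp_pos'];a=np.radians(psi)
    print('t%.1f'%s['t'],'now',np.round(s['tcp_pos']*1000,1),'psi %.1f'%p0,'tiltz',np.round(m[:2,2],4),'wz %.1f'%((p0-psi+180)%360-180),
     'shift',np.round([d@[-np.sin(a),np.cos(a),0],d@[np.cos(a),np.sin(a),0],-d[2]],4),'gap',round(s['finger_gap'],3),'F',np.round(s['force'],1))
E
python3 -c "
from h import *
go(602.5,332,130,106.5)"
```

```text
t0.1 now [275.3 560.5 244.4] psi 63.8 tiltz [-0.0012 -0.0015] wz -42.7 shift [-0.2489 -0.312   0.1144] gap 0.999 F [-0.7  0.7  0.3]
```

Emit:
drive_tool --pt "0 0 0 0 0 -8.5 1" --pt "0 0 0 0 0 -8.5 1" --pt "0 0 0 0 0 -8.5 1" --pt "0 0 0 0 0 -8.5 1" --pt "0 0 0 0 0 -8.5 1" --pt "-0.0277 -0.0347 0 0 0 0 1" --pt "-0.0277 -0.0347 0 0 0 0 1" --pt "-0.0277 -0.0347 0 0 0 0 1" --pt "-0.0277 -0.0347 0 0 0 0 1" --pt "-0.0277 -0.0347 0 0 0 0 1"

```text
t: 1.1
tcp_pos: [0.4583, 0.4321, 0.2448]
tool_rot: [-0.142, 0.99, -0.0, -0.0]
force: [0.1, 0.1, 0.1]
finger_gap: 1.002
gripper_force: 0.0
```

Emit:
drive_tool --pt "-0.0277 -0.0347 0 0 0 0 1" --pt "-0.0277 -0.0347 0 0 0 0 1" --pt "-0.0277 -0.0347 0 0 0 0 1" --pt "-0.0277 -0.0347 0 0 0 0 1" --pt "0 0 0.04 0 0 0 1" --pt "0 0 0.04 0 0 0 1" --pt "0 0 0.034 0 0 0 1" --pt "0 0 0 0 0 0 1" --pt "0 0 0 0 0 0 1"

```text
t: 2.0
tcp_pos: [0.6025, 0.3313, 0.1308]
tool_rot: [-0.142, 0.99, -0.0, -0.001]
force: [-0.2, 0.3, 1.0]
finger_gap: 1.001
gripper_force: 0.0
```

```bash
python3 -c "
from h import *
go(602.5,332,24,106.5)
w=snap('wrist','w1.png');print(w['fov_y'],w['cx'],w['cy'],w['mount'])"
```

```text
t2.0 now [602.5 331.3 130.8] psi 106.3 tiltz [-0.0015 -0.0005] wz -0.2 shift [-0.0002  0.0007  0.1068] gap 1.001 F [-0.2  0.3  1. ]
65.70646984690485 275.9891331516281 213.71736449008728 [[-3.16903647e-04  9.51970133e-01  3.06190733e-01  7.92129410e-02]
 [ 9.99999946e-01  2.74110216e-04  1.82758278e-04 -4.15189502e-04]
 [ 9.00504146e-05  3.06190775e-01 -9.51970168e-01 -1.29237763e-01]
 [ 0.00000000e+00  0.00000000e+00  0.00000000e+00  1.00000000e+00]]
```

View pics/w1.png

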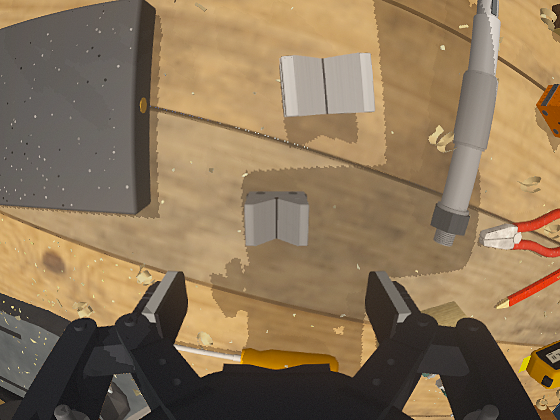

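The wrist view shows vblock v1 centred between the fingers, column 276 with the pads at about 176 and 376. It is also square to the jaws. The arbor's nut is at (450,222), on its far-x end. I'll descend and grip.

Emit:
drive_tool --pt "0 0 0.03 0 0 0 1" --pt "0 0 0.03 0 0 0 1" --pt "0 0 0.03 0 0 0 1" --pt "0 0 0.016 0 0 0 1" --pt "0 0 0 0 0 0 1" --pt "0 0 0 0 0 0 -1" --pt "0 0 0 0 0 0 -1" --pt "0 0 0 0 0 0 -1" --pt "0 0 0 0 0 0 -1" --pt "0 0 0 0 0 0 -1" --newtons 60

```text
t: 3.05
tcp_pos: [0.6042, 0.332, 0.0276]
tool_rot: [-0.142, 0.99, 0.0, 0.002]
force: [-0.6, 0.4, 5.7]
finger_gap: 0.525
gripper_force: 64.2
```

Emit:
drive_tool --pt "0 0 0 0 0 0 -1" --pt "0 0 0 0 0 0 -1" --pt "0 0 -0.02 0 0 0 -1" --pt "0 0 -0.03 0 0 0 -1" --pt "0 0 -0.04 0 0 0 -1" --pt "0 0 -0.04 0 0 0 -1" --pt "0 0 0 0 0 0 -1" --pt "0 0 0 0 0 0 -1"

```text
t: 3.85
tcp_pos: [0.6025, 0.3312, 0.1557]
tool_rot: [-0.142, 0.99, 0.0, 0.0]
force: [1.2, 0.7, -4.5]
finger_gap: 0.524
gripper_force: 63.3
```

```bash
python3 -c "
from h import *
go(580,168.6,66,12.9)"
```

```text
t3.9 now [602.5 331.2 155.7] psi 106.3 tiltz [0.0007 0.0002] wz 93.4 shift [-0.1535 -0.0582  0.0897] gap 0.524 F [ 1.2  0.7 -4.5]
```

Emit:
drive_tool --pt "0 0 0 0 0 8.5 -1" --pt "0 0 0 0 0 8.5 -1" --pt "0 0 0 0 0 8.5 -1" --pt "0 0 0 0 0 8.5 -1" --pt "0 0 0 0 0 8.5 -1" --pt "0 0 0 0 0 8.5 -1" --pt "0 0 0 0 0 8.5 -1" --pt "0 0 0 0 0 8.5 -1" --pt "0 0 0 0 0 8.5 -1" --pt "0 0 0 0 0 8.5 -1"

```text
t: 4.85
tcp_pos: [0.6004, 0.3304, 0.1515]
tool_rot: [0.567, 0.824, -0.003, -0.002]
force: [-0.1, 0.1, -3.5]
finger_gap: 0.526
gripper_force: 63.1
```

Emit:
drive_tool --pt "0 0 0 0 0 8.4 -1" --pt "-0.03 -0.0116 0 0 0 0 -1" --pt "-0.03 -0.0116 0 0 0 0 -1" --pt "-0.03 -0.0116 0 0 0 0 -1" --pt "-0.03 -0.0116 0 0 0 0 -1" --pt "-0.03 -0.0116 0 0 0 0 -1" --pt "0 0 0.02 0 0 0 -1" --pt "0 0 0.02 0 0 0 -1" --pt "0 0 0 0 0 0 -1" --pt "0 0 0 0 0 0 -1"

```text
t: 5.85
tcp_pos: [0.5781, 0.172, 0.1133]
tool_rot: [0.623, 0.782, -0.002, -0.002]
force: [0.0, 0.6, -3.3]
finger_gap: 0.524
gripper_force: 63.0
```

```bash
python3 -c "
from h import *
go(580,168.6,69,12.9)
snap('wrist','w2.png')"
```

```text
t5.8 now [578.1 172.  113.3] psi 12.9 tiltz [-0.005  -0.0005] wz 0.0 shift [-0.0037  0.0011  0.0443] gap 0.524 F [ 0.   0.6 -3.3]
```

View pics/w2.png

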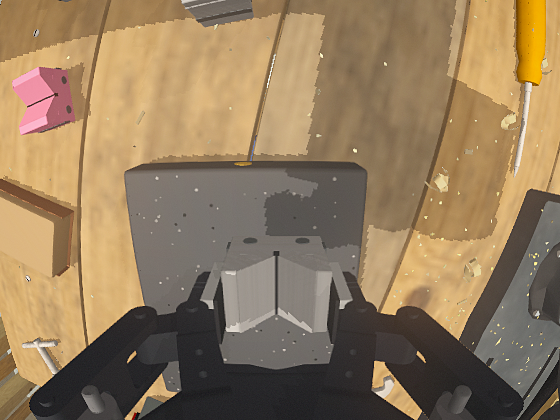

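The block is held square to the plate with its V at column 276, and the plate edge is at row 163. I'll lower it and release.

Emit:
drive_tool --pt "-0.0037 0.001 0.015 0 0 0 -1" --pt "0 0 0.015 0 0 0 -1" --pt "0 0 0.01 0 0 0 -1" --pt "0 0 0.0045 0 0 0 -1" --pt "0 0 0.001 0 0 0 -1" --pt "0 0 0 0 0 0 -1" --pt "0 0 0 0 0 0 -1"

```text
t: 6.6
tcp_pos: [0.5819, 0.1688, 0.0702]
tool_rot: [0.623, 0.782, 0.0, 0.0]
force: [-0.2, 0.1, -3.8]
finger_gap: 0.527
gripper_force: 63.2
```

Emit:
drive_tool --pt "0 0 0.0015 0 0 0 -1" --pt "0 0 0.0015 0 0 0 -1" --pt "0 0 0 0 0 0 -1" --pt "0 0 0 0 0 0 -1"

```text
t: 7.0
tcp_pos: [0.5819, 0.1688, 0.0676]
tool_rot: [0.623, 0.782, 0.0, 0.0]
force: [-0.9, 0.8, 3.8]
finger_gap: 0.528
gripper_force: 63.8
```

Contact with the plate. I'll open gently, rise, and head for v3.

Emit:
drive_tool --pt "0 0 0 0 0 0 0.4" --pt "0 0 0 0 0 0 0.8" --pt "0 0 0 0 0 0 1" --pt "0 0 0 0 0 0 1" --pt "0 0 -0.03 0 0 0 1" --pt "0 0 -0.04 0 0 0 1" --pt "0 0 -0.04 0 0 0 1" --pt "0 0 0 0 0 0 1"

```text
t: 7.8
tcp_pos: [0.5855, 0.1693, 0.1827]
tool_rot: [0.623, 0.782, 0.004, 0.004]
force: [-0.1, -0.5, 0.4]
finger_gap: 0.999
gripper_force: 0.0
```

```bash
python3 -c "
from h import *
go(367,344,120,106.3)"
```

```text
t7.8 now [585.5 169.3 182.7] psi 12.9 tiltz [0.0124 0.0012] wz -93.4 shift [0.1607 0.229  0.0627] gap 0.999 F [-0.1 -0.5  0.4]
```

Emit:
drive_tool --pt "0 0 0 0 0 -8.5 1" --pt "0 0 0 0 0 -8.5 1" --pt "0 0 0 0 0 -8.5 1" --pt "0 0 0 0 0 -8.5 1" --pt "0 0 0 0 0 -8.5 1" --pt "0 0 0 0 0 -8.5 1" --pt "0 0 0 0 0 -8.5 1" --pt "0 0 0 0 0 -8.5 1" --pt "0 0 0 0 0 -8.5 1" --pt "0 0 0 0 0 -8.5 1"

```text
t: 8.8
tcp_pos: [0.581, 0.1687, 0.1759]
tool_rot: [-0.072, 0.997, -0.0, -0.001]
force: [-0.3, 0.3, -0.7]
finger_gap: 0.998
gripper_force: 0.0
```

Emit:
drive_tool --pt "0 0 0 0 0 -8.5 1" --pt "0.023 0.0327 0 0 0 0 1" --pt "0.023 0.0327 0 0 0 0 1" --pt "0.023 0.0327 0 0 0 0 1" --pt "0.023 0.0327 0 0 0 0 1" --pt "0.023 0.0327 0 0 0 0 1" --pt "0.023 0.0327 0 0 0 0 1" --pt "0.023 0.0327 0 0 0 0 1" --pt "0 0 0.04 0 0 0 1" --pt "0 0 0 0 0 0 1"

```text
t: 9.8
tcp_pos: [0.3585, 0.3417, 0.1333]
tool_rot: [-0.144, 0.99, -0.002, -0.004]
force: [-0.8, -0.4, -0.5]
finger_gap: 1.0
gripper_force: 0.0
```

Emit:
drive_tool --pt "0 0 0 0 0 0 1"

```text
t: 9.9
tcp_pos: [0.362, 0.3424, 0.1362]
tool_rot: [-0.143, 0.99, -0.001, -0.001]
force: [0.2, 1.1, 0.9]
finger_gap: 1.0
gripper_force: 0.0
```

```bash
python3 - <<'E'
from h import *
go(367,344,24,106.5)
snap('wrist','w3.png')
t=snap('top');P=cloud(t);np.savez('top1.npz',**t)
Q=P.reshape(-1,3)
k=(Q[:,2]>.077)&(Q[:,2]<.083)&(abs(Q[:,0]-.58)<.045)&(abs(Q[:,1]-.169)<.045)
print(k.sum(),cv2.minAreaRect((Q[k,:2]*1000).astype(np.float32)))
E
```

```text
t9.9 now [362.  342.4 136.2] psi 106.4 tiltz [-0.0022 -0.0014] wz -0.1 shift [-0.0053  0.0002  0.1122] gap 1.0 F [0.2 1.1 0.9]
82 ((582.3984985351562, 168.33644104003906), (45.66779327392578, 31.621505737304688), 13.787590980529785)
```

View pics/w3.png

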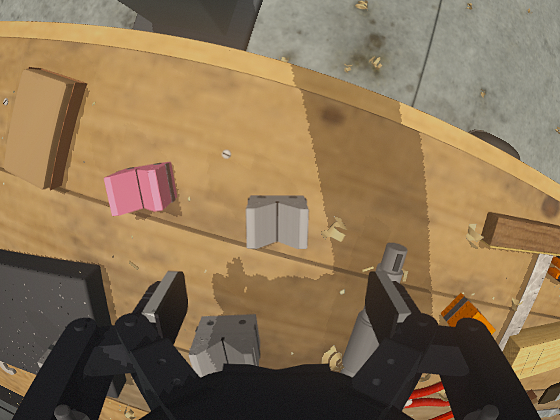

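Block v3 is centred at column 277, and the stub end of the arbor at (393,255) is clear. Block A stands at (582.4,168.3) on the plate. Next, grip v3.

Emit:
drive_tool --pt "-0.0045 0 0.03 0 0 0 1" --pt "0 0 0.03 0 0 0 1" --pt "0 0 0.03 0 0 0 1" --pt "0 0 0.0215 0 0 0 1" --pt "0 0 0 0 0 0 1" --pt "0 0 0 0 0 0 -1" --pt "0 0 0 0 0 0 -1" --pt "0 0 0 0 0 0 -1" --pt "0 0 0 0 0 0 -1" --pt "0 0 0 0 0 0 -1"

```text
t: 11.0
tcp_pos: [0.3678, 0.3446, 0.0271]
tool_rot: [-0.143, 0.99, 0.001, 0.002]
force: [-0.3, -0.7, 6.1]
finger_gap: 0.528
gripper_force: 63.0
```

Emit:
drive_tool --pt "0 0 0 0 0 0 -1" --pt "0 0 0 0 0 0 -1" --pt "0 0 -0.02 0 0 0 -1" --pt "0 0 -0.03 0 0 0 -1" --pt "0 0 -0.04 0 0 0 -1" --pt "0 0 -0.045 0 0 0 -1" --pt "0 0 0 0 0 0 -1" --pt "0 0 0 0 0 0 -1" --pt "0 0 0 0 0 0 -1"

```text
t: 11.9
tcp_pos: [0.3654, 0.3433, 0.1595]
tool_rot: [-0.143, 0.99, -0.001, -0.001]
force: [-0.8, -0.1, -3.5]
finger_gap: 0.53
gripper_force: 62.8
```

```bash
python3 -c "
from h import *
go(608,55.5,70,12.9)"
```

```text
t11.9 now [365.4 343.3 159.5] psi 106.4 tiltz [-0.0024 -0.0014] wz 93.5 shift [-0.3347  0.1722  0.0895] gap 0.53 F [-0.8 -0.1 -3.5]
```

Emit:
drive_tool --pt "0 0 0 0 0 8.5 -1" --pt "0 0 0 0 0 8.5 -1" --pt "0 0 0 0 0 8.5 -1" --pt "0 0 0 0 0 8.5 -1" --pt "0 0 0 0 0 8.5 -1" --pt "0 0 0 0 0 8.5 -1" --pt "0 0 0 0 0 8.5 -1" --pt "0 0 0 0 0 8.5 -1" --pt "0 0 0 0 0 8.5 -1" --pt "0 0 0 0 0 8.5 -1"

```text
t: 12.9
tcp_pos: [0.3653, 0.3432, 0.1582]
tool_rot: [0.566, 0.824, -0.002, -0.001]
force: [-1.1, 0.6, -3.8]
finger_gap: 0.528
gripper_force: 62.5
```

Emit:
drive_tool --pt "0 0 0 0 0 8.5 -1" --pt "-0.0335 0.0172 0 0 0 0 -1" --pt "-0.0335 0.0172 0 0 0 0 -1" --pt "-0.0335 0.0172 0 0 0 0 -1" --pt "-0.0335 0.0172 0 0 0 0 -1" --pt "-0.0335 0.0172 0 0 0 0 -1" --pt "-0.0335 0.0172 0 0 0 0 -1" --pt "-0.0335 0.0172 0 0 0 0 -1" --pt "-0.0335 0.0172 0 0 0 0 -1" --pt "-0.0335 0.0172 0 0 0 0 -1"

```text
t: 13.9
tcp_pos: [0.5841, 0.0835, 0.1576]
tool_rot: [0.623, 0.782, -0.002, -0.002]
force: [-0.1, -0.3, -3.5]
finger_gap: 0.529
gripper_force: 62.7
```

Emit:
drive_tool --pt "-0.0335 0.0172 0 0 0 0 -1" --pt "0 0 0.03 0 0 0 -1" --pt "0 0 0.03 0 0 0 -1" --pt "0 0 0 0 0 0 -1" --pt "0 0 0 0 0 0 -1" --pt "0 0 0 0 0 0 -1"

```text
t: 14.5
tcp_pos: [0.6097, 0.0563, 0.1008]
tool_rot: [0.623, 0.782, 0.0, 0.0]
force: [1.2, -0.3, -3.2]
finger_gap: 0.523
gripper_force: 62.8
```

```bash
python3 -c "
from h import *
go(608,55.5,70,12.9)"
```

```text
t14.5 now [609.7  56.3 100.8] psi 13.0 tiltz [ 0.001  -0.0001] wz 0.1 shift [-0.0003 -0.0019  0.0308] gap 0.523 F [ 1.2 -0.3 -3.2]
```

Emit:
drive_tool --pt "0 -0.0018 0.015 0 0 0 -1" --pt "0 0 0.01 0 0 0 -1" --pt "0 0 0.005 0 0 0 -1" --pt "0 0 0.002 0 0 0 -1" --pt "0 0 0.0015 0 0 0 -1" --pt "0 0 0 0 0 0 -1" --pt "0 0 0 0 0 0 -1"

```text
t: 15.2
tcp_pos: [0.6079, 0.0556, 0.0672]
tool_rot: [0.623, 0.782, 0.0, 0.0]
force: [-0.2, 0.1, -2.1]
finger_gap: 0.526
gripper_force: 63.2
```

Emit:
drive_tool --pt "0 0 0.0008 0 0 0 -1" --pt "0 0 0 0 0 0 0.4" --pt "0 0 0 0 0 0 0.8" --pt "0 0 0 0 0 0 1" --pt "0 0 0 0 0 0 1" --pt "0 0 -0.03 0 0 0 1" --pt "0 0 -0.04 0 0 0 1" --pt "0 0 -0.04 0 0 0 1" --pt "0 0 0 0 0 0 1" --pt "0 0 0 0 0 0 1"

```text
t: 16.2
tcp_pos: [0.608, 0.0556, 0.1772]
tool_rot: [0.623, 0.782, 0.001, 0.001]
force: [0.4, -0.2, -0.4]
finger_gap: 1.0
gripper_force: 0.0
```

```bash
python3 -c "
from h import *
go(469,463,120,96.8)"
```

```text
t16.2 now [608.   55.6 177.2] psi 12.9 tiltz [ 0.0026 -0.0002] wz -83.9 shift [0.0898 0.421  0.0572] gap 1.0 F [ 0.4 -0.2 -0.4]
```

Emit:
drive_tool --pt "0 0 0 0 0 -8.4 1" --pt "0 0 0 0 0 -8.4 1" --pt "0 0 0 0 0 -8.4 1" --pt "0 0 0 0 0 -8.4 1" --pt "0 0 0 0 0 -8.4 1" --pt "0 0 0 0 0 -8.4 1" --pt "0 0 0 0 0 -8.4 1" --pt "0 0 0 0 0 -8.4 1" --pt "0 0 0 0 0 -8.4 1" --pt "0 0 0 0 0 -8.4 1"

```text
t: 17.2
tcp_pos: [0.606, 0.0557, 0.1737]
tool_rot: [-0.063, 0.998, 0.0, -0.002]
force: [0.2, 0.5, -0.3]
finger_gap: 0.996
gripper_force: 0.0
```

Emit:
drive_tool --pt "0.009 0.042 0 0 0 0 1" --pt "0.009 0.042 0 0 0 0 1" --pt "0.009 0.042 0 0 0 0 1" --pt "0.009 0.042 0 0 0 0 1" --pt "0.009 0.042 0 0 0 0 1" --pt "0.009 0.042 0 0 0 0 1" --pt "0.009 0.042 0 0 0 0 1" --pt "0.009 0.042 0 0 0 0 1" --pt "0.009 0.042 0 0 0 0 1" --pt "0.009 0.042 0 0 0 0 1"

```text
t: 18.2
tcp_pos: [0.4656, 0.4624, 0.1735]
tool_rot: [-0.06, 0.998, -0.001, -0.002]
force: [0.6, 0.1, -0.1]
finger_gap: 1.005
gripper_force: 0.0
```

Emit:
drive_tool --pt "0 0 0 0 0 0 1" --pt "0 0 0 0 0 0 1" --pt "0 0 0 0 0 0 1"

```text
t: 18.5
tcp_pos: [0.4671, 0.4603, 0.1745]
tool_rot: [-0.06, 0.998, -0.001, -0.001]
force: [-0.0, -0.7, -0.4]
finger_gap: 1.004
gripper_force: 0.0
```

```bash
cat > blk.py <<'E'
from h import *
def blk(n):
    Q=cloud(snap(n)).reshape(-1,3)
    for x,y in((.582,.1686),(.608,.0555)):
        k=(Q[:,2]>.076)&(Q[:,2]<.0835)&(abs(Q[:,0]-x)<.035)&(abs(Q[:,1]-y)<.035)
        r=cv2.minAreaRect((Q[k,:2]*1000).astype(np.float32));print(n,k.sum(),np.round(r[0],1),np.round(r[1],1),round(r[2],1))
if __name__=='__main__': blk('top');blk('side')
E
python3 - <<'E'
from blk import *
go(469,463,18,96.8)
blk('top');blk('side');snap('wrist','w4.png')
E
```

```text
t18.5 now [467.1 460.3 174.5] psi 96.9 tiltz [-0.0024 -0.0023] wz 0.1 shift [-0.0022  0.0025  0.1565] gap 1.004 F [-0.  -0.7 -0.4]
top 91 [582.2 168.8] [45.6 31.7] 12.9
top 85 [608.2  55.4] [46.3 31.1] 12.1
side 132 [580.6 171.7] [47.7 36.4] 13.2
side 158 [606.6  57.7] [48.1 36.1] 13.8
```

View pics/w4.png

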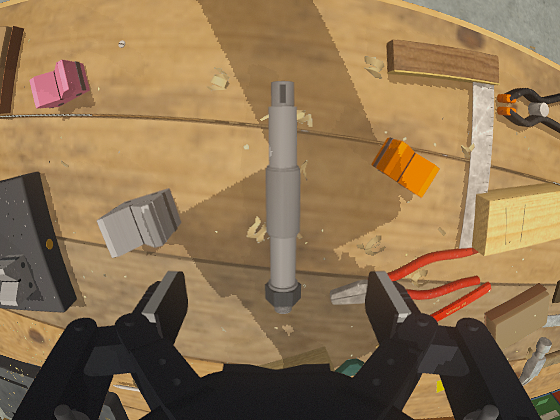

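Both blocks are in line on the plate. The arbor body spans rows 168–237 at column about 283, and the nut is at (283,297). The pliers tip at (335,295) is near the nut, which only matters for the finger path. I'll cast rays to the body ends.

```bash
cat >> h.py <<'E'
def wray(w,u,v,z,T=None):
    s=manip.sense();f=210/np.tan(np.radians(w['fov_y']/2))
    a,b=u-w['cx'],v-w['cy'];r=np.hypot(a,b);th=r/f
    d=np.array([np.sin(th)*a/r,-np.sin(th)*b/r,-np.cos(th)])
    M=R.from_quat(s['tool_rot']).as_matrix();m=w['mount']
    o=M@m[:3,3]+s['tcp_pos'];d=M@m[:3,:3]@d
    return (o+d*(z-o[2])/d[2])*1000
E
python3 - <<'E'
from h import *
w=snap('wrist')
f=w['fov_y'];print(f)
a=wray(w,284,168,.032);b=wray(w,284,237,.032);c=wray(w,283,84,.026);d=wray(w,284,290,.032)
for p in(a,b,c,d):print(p)
print('len',np.linalg.norm(a-b),'mid',(a+b)/2,np.degrees(np.arctan2(*(b-a)[[1,0]])))
im=w['image'].astype(int)
z=w['z_map'];print(z[200,283],z[200,230])
E
```

```text
65.70646984690485
[435.4936662  462.64628997  32.        ]
[497.90134879 470.52229817  32.        ]
[364.51168762 453.26182176  26.        ]
[553.31110507 477.6764941   32.        ]
len 62.90270543746224 mid [466.6975075  466.58429407  32.        ] 7.192846862323993
0.28200853 0.31534764
```

Emit:
drive_tool --pt "-0.001 0.005 0.04 0 0 0 1" --pt "0 0 0.04 0 0 0 1" --pt "0 0 0.04 0 0 0 1" --pt "0 0 0.02 0 0 0 1" --pt "0 0 0.014 0 0 0 1" --pt "0 0 0 0 0 0 1" --pt "0 0 0 0 0 0 1"

```text
t: 19.4
tcp_pos: [0.4688, 0.4669, 0.0229]
tool_rot: [-0.06, 0.998, 0.0, 0.001]
force: [-0.4, -0.4, 0.1]
finger_gap: 0.999
gripper_force: 0.0
```

```bash
python3 - <<'E'
from h import *
go(467.2,465,20,97)
E
```

```text
t19.4 now [468.8 466.9  22.9] psi 96.9 tiltz [0.0013 0.0009] wz -0.1 shift [ 0.0018 -0.0017  0.0029] gap 0.999 F [-0.4 -0.4  0.1]
```

Emit:
drive_tool --pt "0.0015 -0.0015 0.002 0 0 0 1" --pt "0 0 0 0 0 0 -1" --pt "0 0 0 0 0 0 -1" --pt "0 0 0 0 0 0 -1" --pt "0 0 0 0 0 0 -1" --pt "0 0 0 0 0 0 -1" --pt "0 0 0 0 0 0 -1" --pt "0 0 0 0 0 0 -1" --pt "0 0 0 0 0 0 -1" --newtons 80

```text
t: 20.3
tcp_pos: [0.4668, 0.4656, 0.021]
tool_rot: [-0.06, 0.998, 0.0, 0.0]
force: [-1.4, -0.1, 5.9]
finger_gap: 0.343
gripper_force: 79.0
```

Emit:
drive_tool --pt "0 0 -0.01 0 0 0 -1" --pt "0 0 -0.02 0 0 0 -1" --pt "0 0 -0.03 0 0 0 -1" --pt "0 0 -0.04 0 0 0 -1" --pt "0 0 -0.04 0 0 0 -1" --pt "0 0 -0.02 0 0 0 -1" --pt "0 0 0 0 0 0 -1" --pt "0 0 0 0 0 0 -1" --pt "0 0 0 0 0 0 -1"

```text
t: 21.2
tcp_pos: [0.4647, 0.4638, 0.177]
tool_rot: [-0.06, 0.998, -0.002, -0.003]
force: [-0.3, -0.5, -7.4]
finger_gap: 0.345
gripper_force: 80.4
```

```bash
python3 - <<'E'
from h import *
go(595,112.2,110,13)
E
```

```text
t21.2 now [464.7 463.8 177. ] psi 96.9 tiltz [-0.0052 -0.0037] wz 83.9 shift [-0.3718  0.0478  0.067 ] gap 0.345 F [-0.3 -0.5 -7.4]
```

Emit:
drive_tool --pt "0 0 0 0 0 8.4 -1" --pt "0 0 0 0 0 8.4 -1" --pt "0 0 0 0 0 8.4 -1" --pt "0 0 0 0 0 8.4 -1" --pt "0 0 0 0 0 8.4 -1" --pt "0 0 0 0 0 8.4 -1" --pt "0 0 0 0 0 8.4 -1" --pt "0 0 0 0 0 8.4 -1" --pt "0 0 0 0 0 8.4 -1" --pt "0 0 0 0 0 8.3 -1"

```text
t: 22.2
tcp_pos: [0.4653, 0.4641, 0.177]
tool_rot: [0.625, 0.781, -0.003, -0.001]
force: [-0.4, 0.4, -7.1]
finger_gap: 0.341
gripper_force: 80.4
```

Emit:
drive_tool --pt "-0.0372 0.0048 0 0 0 0 -1" --pt "-0.0372 0.0048 0 0 0 0 -1" --pt "-0.0372 0.0048 0 0 0 0 -1" --pt "-0.0372 0.0048 0 0 0 0 -1" --pt "-0.0372 0.0048 0 0 0 0 -1" --pt "-0.0372 0.0048 0 0 0 0 -1" --pt "-0.0372 0.0048 0 0 0 0 -1" --pt "-0.0372 0.0048 0 0 0 0 -1" --pt "-0.0372 0.0048 0 0 0 0 -1" --pt "-0.036 0.0048 0 0 0 0 -1"

```text
t: 23.2
tcp_pos: [0.596, 0.113, 0.1776]
tool_rot: [0.622, 0.783, -0.001, -0.002]
force: [0.7, 0.1, -7.1]
finger_gap: 0.343
gripper_force: 80.1
```

Emit:
drive_tool --pt "0 0 0.02 0 0 0 -1" --pt "0 0 0.02 0 0 0 -1" --pt "0 0 0 0 0 0 -1" --pt "0 0 0 0 0 0 -1" --pt "0 0 0 0 0 0 -1"

```text
t: 23.7
tcp_pos: [0.5973, 0.115, 0.1402]
tool_rot: [0.622, 0.783, 0.0, 0.0]
force: [0.2, -0.4, -7.1]
finger_gap: 0.345
gripper_force: 80.2
```

```bash
python3 - <<'E'
from h import *
go(595.2,112,87.5,13)
snap('wrist','w5.png')
Q=cloud(snap('top')).reshape(-1,3)
k=(Q[:,2]>.11)&(Q[:,2]<.16)&(abs(Q[:,0]-.595)<.12)&(abs(Q[:,1]-.112)<.14);q=Q[k]*1000
for sgn in(1,-1):
    e=q[(sgn*(q[:,1]-112)>62)];print(len(e),e.mean(0) if len(e) else '',np.percentile(e[:,2],90),'yext',e[:,1].min(),e[:,1].max())
E
```

```text
t23.7 now [597.3 115.  140.2] psi 13.1 tiltz [ 0.0007 -0.    ] wz 0.1 shift [-0.0024 -0.0027  0.0527] gap 0.345 F [ 0.2 -0.4 -7.1]
165 [578.36230615 194.17270152 144.22047967] 148.56974546461714 yext 174.13546255848695 216.83746269958297
44 [606.71078109  37.07417376 142.50260004] 146.44442315473222 yext 21.68097389739618 49.59914304254479
```

View pics/w5.png

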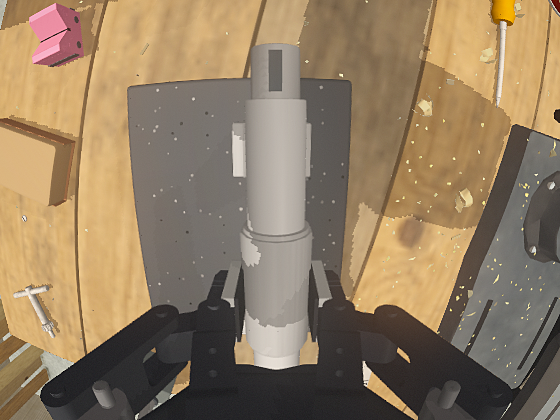

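The arbor hangs over the Vs, with its axis at column 277 and V-block A behind it at (240–305,150). The stub end faces +y. I'll lower it.

Emit:
drive_tool --pt "-0.0024 -0.0025 0.015 0 0 0 -1" --pt "0 0 0.015 0 0 0 -1" --pt "0 0 0.012 0 0 0 -1" --pt "0 0 0.006 0 0 0 -1" --pt "0 0 0.002 0 0 0 -1" --pt "0 0 0 0 0 0 -1" --pt "0 0 0 0 0 0 -1" --pt "0 0 0 0 0 0 -1"

```text
t: 24.6
tcp_pos: [0.5955, 0.1118, 0.0907]
tool_rot: [0.622, 0.783, 0.0, 0.001]
force: [-0.8, 0.7, -6.7]
finger_gap: 0.344
gripper_force: 80.7
```

```bash
python3 - <<'E'
from h import *
go(595.2,112,86.7,13)
E
```

```text
t24.6 now [595.5 111.8  90.7] psi 13.0 tiltz [ 0.0014 -0.    ] wz 0.0 shift [ 0.0003 -0.0003  0.004 ] gap 0.344 F [-0.8  0.7 -6.7]
```

Emit:
drive_tool --pt "0 0 0.0015 0 0 0 -1" --pt "0 0 0.0015 0 0 0 -1" --pt "0 0 0 0 0 0 -1" --pt "0 0 0 0 0 0 -1" --pt "0 0 0 0 0 0 -1"

```text
t: 25.1
tcp_pos: [0.5951, 0.1117, 0.0871]
tool_rot: [0.622, 0.783, 0.0, 0.0]
force: [-0.3, -0.3, -5.2]
finger_gap: 0.342
gripper_force: 80.7
```

Emit:
drive_tool --pt "0 0 0.0008 0 0 0 -1" --pt "0 0 0 0 0 0 -1" --pt "0 0 0 0 0 0 -1"

```text
t: 25.4
tcp_pos: [0.5952, 0.1118, 0.0869]
tool_rot: [0.622, 0.783, 0.0, 0.0]
force: [-1.8, -0.6, 2.6]
finger_gap: 0.342
gripper_force: 81.4
```

Seated. I'll release gently, rise and check.

Emit:
drive_tool --pt "0 0 0 0 0 0 -0.2" --pt "0 0 0 0 0 0 0.2" --pt "0 0 0 0 0 0 0.6" --pt "0 0 0 0 0 0 1" --pt "0 0 0 0 0 0 1" --pt "0 0 -0.02 0 0 0 1" --pt "0 0 -0.04 0 0 0 1" --pt "0 0 -0.04 0 0 0 1" --pt "0 0 -0.04 0 0 0 1" --pt "0 0 0 0 0 0 1"

```text
t: 26.4
tcp_pos: [0.599, 0.1119, 0.2326]
tool_rot: [0.622, 0.783, 0.004, 0.005]
force: [1.5, -0.4, 0.3]
finger_gap: 1.003
gripper_force: 0.0
```

```bash
python3 - <<'E'
from h import *
go(509,-112.5,200,76.2)
go(509,-112.5,200,-103.8)
E
```

```text
t26.4 now [599.  111.9 232.6] psi 13.0 tiltz [0.0135 0.    ] wz -63.2 shift [ 0.0339 -0.2394  0.0326] gap 1.003 F [ 1.5 -0.4  0.3]
t26.4 now [599.  111.9 232.6] psi 13.0 tiltz [0.0135 0.    ] wz 116.8 shift [-0.0339  0.2394  0.0326] gap 1.003 F [ 1.5 -0.4  0.3]
```

Emit:
drive_tool --pt "0 0 0 0 0 -7.9 1" --pt "0 0 0 0 0 -7.9 1" --pt "0 0 0 0 0 -7.9 1" --pt "0 0 0 0 0 -7.9 1" --pt "0 0 0 0 0 -7.9 1" --pt "0 0 0 0 0 -7.9 1" --pt "0 0 0 0 0 -7.9 1" --pt "0 0 0 0 0 -7.9 1"

```text
t: 27.2
tcp_pos: [0.5945, 0.1117, 0.2252]
tool_rot: [0.117, 0.993, -0.0, -0.001]
force: [0.4, -0.0, 0.2]
finger_gap: 0.998
gripper_force: 0.0
```

Emit:
drive_tool --pt "0.0057 -0.04 0 0 0 0 1" --pt "0.0057 -0.04 0 0 0 0 1" --pt "0.0057 -0.04 0 0 0 0 1" --pt "0.0057 -0.04 0 0 0 0 1" --pt "0.0057 -0.04 0 0 0 0 1" --pt "0.0057 -0.04 0 0 0 0 1" --pt "0 0 0 0 0 0 1" --pt "0 0 0 0 0 0 1" --pt "0 0 0 0 0 0 1"

```text
t: 28.1
tcp_pos: [0.5047, -0.1124, 0.2259]
tool_rot: [0.12, 0.993, 0.0, -0.0]
force: [0.7, -0.8, 0.1]
finger_gap: 0.999
gripper_force: 0.0
```

```bash
cat > arb.py <<'E'
from h import *
def arb(n):
    Q=cloud(snap(n)).reshape(-1,3)*1000
    k=(Q[:,2]>84)&(Q[:,2]<102)&(abs(Q[:,0]-595)<60)&(abs(Q[:,1]-112)<140);q=Q[k]
    c=q.mean(0);d=np.linalg.svd(q-c)[2][0];d*=np.sign(d[1]);u=(q-c)@d
    print(n,c,'dir',d,'yaw',np.degrees(np.arctan2(d[1],d[0])),'ends',u.min(),u.max())
    for a in range(-110,120,20):
        e=q[(u>a)&(u<a+20)]
        if len(e)>5: print(a+10,len(e),np.round(np.percentile(e[:,2],95),1),end='; ')
    print()
    print('stub end at',c+d*u.max(),'origin est',c+d*(u.max()-107), c+d*(u.min()+119))
if __name__=='__main__': arb('top');arb('side')
E
python3 - <<'E'
from arb import *
go(509,-112.5,103,76.2)
arb('top');arb('side')
snap('wrist','w6.png');snap('side','s6.png')
E
```

```text
t28.1 now [ 504.7 -112.4  225.9] psi 76.3 tiltz [-0.0005  0.0007] wz 0.1 shift [-0.0042  0.0009  0.1229] gap 0.999 F [ 0.7 -0.8  0.1]
top [596.7618836  101.28013108  92.57448937] dir [-0.22125015  0.97520171 -0.00547769] yaw 102.78266580538816 ends -110.75859925640312 114.98895012394217
-100 61 99.9; -80 92 100.1; -60 66 96.6; -40 74 95.9; -20 80 99.1; 0 89 99.5; 20 91 98.6; 40 81 98.8; 60 71 96.0; 80 72 96.8; 100 54 96.6; 120 14 94.2; 
stub end at [571.32056141 213.41755139  91.94461548] origin est [594.9943272  109.07096887  92.53072837] [594.93847247 109.31715914  92.52934553]
side [609.16684573  33.47706073  93.06209549] dir [-0.16578701  0.98557353  0.03405108] yaw 99.54854538136033 ends -40.75793026582149 62.28041900389914
-40 51 92.7; -20 170 100.1; 0 80 98.4; 20 90 96.2; 40 61 97.2; 60 20 99.9; 
stub end at [598.84156149  94.85899344  95.18281092] origin est [616.5807712  -10.59737478  91.53934552] [596.19532719 110.59037397  95.72632234]
```

View pics/w6.png

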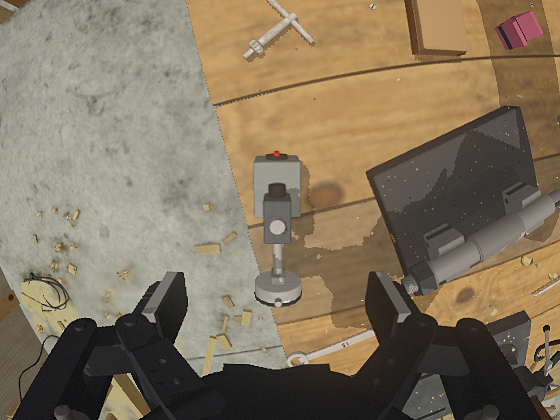

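View pics/s6.png

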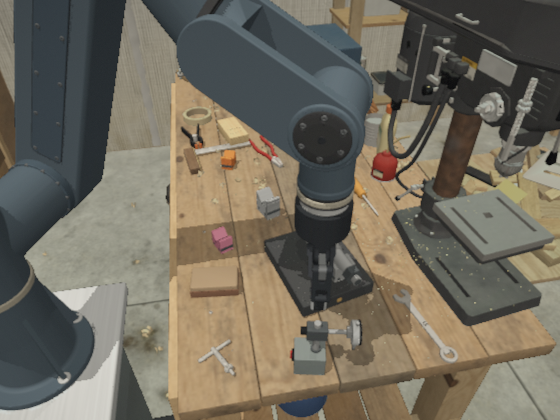

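The arbor is seated level at (595,109.2), yaw 102.8. The wrist view shows the indicator square to the jaws at column 277: base rows 155–218, clamp about 195–243, post knob (278,227), dial (278,290). The side view shows the same, with the tall block untouched.

```bash
python3 - <<'E'
from h import *
w=snap('wrist')
for u,v,z in((278,227,.130),(278,227,.125),(277,195,.117),(278,243,.117),(265,219,.117),(290,219,.117),(277,157,.05),(277,272,.125),(278,301,.104)): print((u,v,z),wray(w,u,v,z))
Q=cloud(snap('top')).reshape(-1,3)*1000
# wrist depth
f=210/np.tan(np.radians(w['fov_y']/2))
print([(v,round(float(w['z_map'][v,278]),4)) for v in range(180,310,6)])
E
```

```text
(278, 227, 0.13) [ 508.95502509 -112.42605225  130.        ]
(278, 227, 0.125) [ 510.74782253 -112.82833785  125.        ]
(277, 195, 0.117) [ 488.38006714 -108.15542332  117.        ]
(278, 243, 0.117) [ 526.80745514 -116.65405224  117.        ]
(265, 219, 0.117) [ 504.82149068 -121.70638446  117.        ]
(290, 219, 0.117) [ 509.4046061  -102.89097714  117.        ]
(277, 157, 0.05) [ 469.22832444 -103.29320321   50.        ]
(277, 272, 0.125) [ 547.87353233 -122.59905785  125.        ]
(278, 301, 0.104) [ 588.49047521 -131.42942956  104.        ]
[(180, 0.3103), (186, 0.25), (192, 0.2523), (198, 0.2538), (204, 0.248), (210, 0.2484), (216, 0.2509), (222, 0.2423), (228, 0.2449), (234, 0.2534), (240, 0.2571), (246, 0.2697), (252, 0.2701), (258, 0.2713), (264, 0.2747), (270, 0.2761), (276, 0.2726), (282, 0.2722), (288, 0.2707), (294, 0.265), (300, 0.2602), (306, 0.2599)]
```

Emit:
drive_tool --pt "-0.0034 0.0004 0.03 0 0 0 1" --pt "0 0 0.03 0 0 0 1" --pt "0 0 0.03 0 0 0 1" --pt "0 0 0.02 0 0 0 1" --pt "0 0 0.015 0 0 0 1" --pt "0 0 0 0 0 0 1" --pt "0 0 0 0 0 0 1" --pt "0 0 0 0 0 0 1"

```text
t: 29.2
tcp_pos: [0.5089, -0.1138, 0.1021]
tool_rot: [0.12, 0.993, -0.0, 0.001]
force: [-0.7, -0.8, 0.2]
finger_gap: 0.998
gripper_force: 0.0
```

```bash
python3 - <<'E'
from h import *
go(508,-112.4,98,76.4)
E
```

```text
t29.2 now [ 508.9 -113.8  102.1] psi 76.2 tiltz [ 0.0018 -0.0008] wz -0.2 shift [0.0011 0.0011 0.0041] gap 0.998 F [-0.7 -0.8  0.2]
```

Emit:
drive_tool --pt "0.001 0.001 0.004 0 0 0 1" --pt "0 0 0 0 0 0 1" --pt "0 0 0 0 0 0 0" --pt "0 0 0 0 0 0 -1" --pt "0 0 0 0 0 0 -1" --pt "0 0 0 0 0 0 -1" --pt "0 0 0 0 0 0 -1" --pt "0 0 0 0 0 0 -1" --pt "0 0 0 0 0 0 -1" --pt "0 0 0 0 0 0 -1" --newtons 60

```text
t: 30.2
tcp_pos: [0.5075, -0.1123, 0.0974]
tool_rot: [0.12, 0.993, 0.0, 0.0]
force: [0.3, 1.4, 3.3]
finger_gap: 0.246
gripper_force: 59.6
```

Emit:
drive_tool --pt "0 0 0 0 0 0 -1" --pt "0 0 -0.01 0 0 0 -1" --pt "0 0 -0.02 0 0 0 -1" --pt "0 0 -0.03 0 0 0 -1" --pt "0 0 -0.03 0 0 0 -1" --pt "0 0 -0.03 0 0 0 -1" --pt "0 0 0 0 0 0 -1" --pt "0 0 0 0 0 0 -1" --pt "0 0 0 0 0 0 -1"

```text
t: 31.1
tcp_pos: [0.5055, -0.1117, 0.2152]
tool_rot: [0.12, 0.993, 0.001, -0.002]
force: [-0.6, -0.4, -6.7]
finger_gap: 0.248
gripper_force: 59.3
```

```bash
python3 - <<'E'
from h import *
go(530.6,94.6,138,102.8)
E
```

```text
t31.1 now [ 505.5 -111.7  215.2] psi 76.2 tiltz [-0.0047  0.002 ] wz -26.6 shift [-0.0702  0.1956  0.0772] gap 0.248 F [-0.6 -0.4 -6.7]
```

Emit:
drive_tool --pt "0 0 0 0 0 -5.3 -1" --pt "0 0 0 0 0 -5.3 -1" --pt "0 0 0 0 0 -5.3 -1" --pt "0 0 0 0 0 -5.3 -1" --pt "0 0 0 0 0 -5.3 -1"

```text
t: 31.6
tcp_pos: [0.5059, -0.1119, 0.2149]
tool_rot: [-0.113, 0.994, 0.001, -0.002]
force: [-0.2, -0.4, -5.9]
finger_gap: 0.248
gripper_force: 59.1
```

Emit:
drive_tool --pt "-0.009 0.025 0 0 0 0 -1" --pt "-0.009 0.025 0 0 0 0 -1" --pt "-0.009 0.025 0 0 0 0 -1" --pt "-0.009 0.025 0 0 0 0 -1" --pt "-0.009 0.025 0 0 0 0 -1" --pt "-0.009 0.025 0 0 0 0 -1" --pt "-0.009 0.025 0 0 0 0 -1" --pt "-0.006 0.02 0 0 0 0 -1" --pt "0 0 0 0 0 0 -1" --pt "0 0 0 0 0 0 -1"

```text
t: 32.6
tcp_pos: [0.5304, 0.0932, 0.2153]
tool_rot: [-0.112, 0.994, -0.0, -0.002]
force: [-0.4, 1.1, -6.1]
finger_gap: 0.247
gripper_force: 60.1
```

Emit:
drive_tool --pt "0 0 0.015 0 0 0 -1" --pt "0 0 0.015 0 0 0 -1" --pt "0 0 0.015 0 0 0 -1" --pt "0 0 0 0 0 0 -1" --pt "0 0 0 0 0 0 -1" --pt "0 0 0 0 0 0 -1"

```text
t: 33.2
tcp_pos: [0.5323, 0.0925, 0.1727]
tool_rot: [-0.11, 0.994, -0.0, 0.001]
force: [0.1, 0.8, -6.0]
finger_gap: 0.246
gripper_force: 60.0
```

```bash
python3 - <<'E'
from h import *
go(530.6,94.6,138,102.8)
snap('wrist','w7.png')
t=snap('top');i=t['image'][140:260,270:430,::-1];cv2.imwrite('pics/t7.png',cv2.resize(i,None,fx=4,fy=4,interpolation=2))
a=cv2.imread('pics/w7.png');cv2.imwrite('pics/j7.png',np.vstack([cv2.resize(a,(400,300)),cv2.resize(cv2.imread('pics/t7.png'),(400,300))]))
E
```

```text
t33.2 now [532.3  92.5 172.7] psi 102.7 tiltz [ 0.0012 -0.0002] wz -0.1 shift [0.0012 0.0025 0.0347] gap 0.246 F [ 0.1  0.8 -6. ]
```

View pics/j7.png

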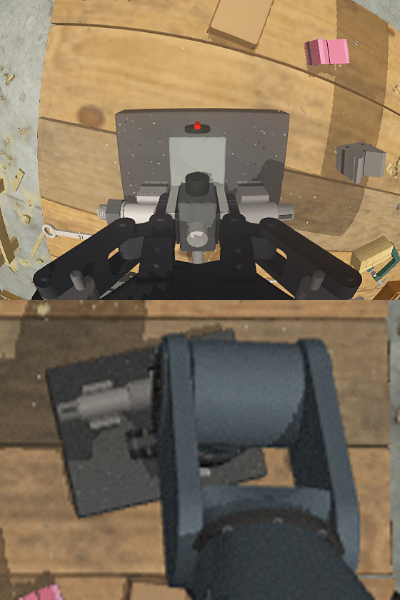

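The wrist view shows the indicator base inside the plate edge and centred between the V-blocks, with the arm square to the arbor. I'll lower it.

Emit:
drive_tool --pt "0.001 0.0022 0.01 0 0 0 -1" --pt "0 0 0.008 0 0 0 -1" --pt "0 0 0.006 0 0 0 -1" --pt "0 0 0.005 0 0 0 -1" --pt "0 0 0.003 0 0 0 -1" --pt "0 0 0.001 0 0 0 -1" --pt "0 0 0 0 0 0 -1" --pt "0 0 0 0 0 0 -1"

```text
t: 34.1
tcp_pos: [0.5304, 0.0949, 0.1395]
tool_rot: [-0.111, 0.994, -0.0, 0.0]
force: [-0.3, -0.2, -5.6]
finger_gap: 0.25
gripper_force: 60.1
```

```bash
python3 - <<'E'
from h import *
go(530.6,94.6,137.4,102.8)
E
```

```text
t34.1 now [530.4  94.9 139.5] psi 102.7 tiltz [ 0.0005 -0.    ] wz -0.1 shift [-0.0001 -0.0003  0.0021] gap 0.25 F [-0.3 -0.2 -5.6]
```

Emit:
drive_tool --pt "0 0 0.001 0 0 0 -1" --pt "0 0 0.001 0 0 0 -1" --pt "0 0 0 0 0 0 -1" --pt "0 0 0 0 0 0 -1" --pt "0 0 0 0 0 0 -1"

```text
t: 34.6
tcp_pos: [0.5306, 0.0949, 0.1374]
tool_rot: [-0.111, 0.994, -0.0, 0.0]
force: [-0.1, 1.5, -2.8]
finger_gap: 0.251
gripper_force: 60.5
```

Contact is starting. I'll go down a touch more, then release and retreat straight up.

Emit:
drive_tool --pt "0 0 0.0007 0 0 0 -1" --pt "0 0 0 0 0 0 -1" --pt "0 0 0 0 0 0 -0.5" --pt "0 0 0 0 0 0 -0.2" --pt "0 0 0 0 0 0 0.1" --pt "0 0 0 0 0 0 0.4" --pt "0 0 0 0 0 0 0.4" --pt "0 0 -0.02 0 0 0 0.4" --pt "0 0 -0.04 0 0 0 0.4" --pt "0 0 -0.04 0 0 0 0.4"

```text
t: 35.6
tcp_pos: [0.5295, 0.0949, 0.2367]
tool_rot: [-0.111, 0.994, 0.0, -0.001]
force: [0.9, -0.1, -0.1]
finger_gap: 0.699
gripper_force: 0.0
```

Emit:
drive_tool --pt "0 0 -0.04 0 0 0 0.4" --pt "0.04 0 0 0 0 0 0.4" --pt "0.04 0 0 0 0 0 0.4" --pt "0.03 0.03 0 0 0 0 0.4" --pt "0 0.045 0 0 0 0 0.4" --pt "0 0.045 0 0 0 0 0.4" --pt "0 0.045 0 0 0 0 0.4" --pt "0 0.045 0 0 0 0 0.4" --pt "0 0 0 0 0 0 0.4" --pt "0 0 0 0 0 0 0.4"

```text
t: 36.6
tcp_pos: [0.3761, 0.2761, 0.2763]
tool_rot: [-0.112, 0.994, -0.0, -0.0]
force: [0.5, -0.4, -0.2]
finger_gap: 0.7
gripper_force: 0.0
```

```bash
python3 - <<'E'
from arb import *
from blk import blk
go(400,300,300,100)
arb('top')
t=snap('top');Q=cloud(t).reshape(-1,3)*1000
k=(Q[:,2]>84)&(Q[:,2]<95)&(Q[:,0]>450)&(Q[:,0]<555)&(abs(Q[:,1]-95)<45);print('base',k.sum(),np.median(Q[k,2]),cv2.minAreaRect(Q[k,:2].astype(np.float32)))
k=(Q[:,2]>120)&(Q[:,2]<180)&(Q[:,0]>480)&(Q[:,0]<640)&(abs(Q[:,1]-95)<65);print('upper',k.sum(),Q[k,2].max(),cv2.minAreaRect(Q[k,:2].astype(np.float32)))
a=t['image'][140:245,270:410,::-1];a=cv2.resize(a,(760,570),interpolation=2);cv2.imwrite('pics/t8.png',a)
s=snap('side');b=s['image'][190:320,240:400,::-1];cv2.imwrite('pics/s8.png',cv2.resize(b,(720,585),interpolation=2))
E
```

```text
t36.6 now [376.1 276.1 276.3] psi 102.9 tiltz [-0.0002 -0.0008] wz 2.9 shift [-0.0277  0.0194 -0.0237] gap 0.7 F [ 0.5 -0.4 -0.2]
top [592.92890357 102.49936715  92.13164575] dir [-0.23374805  0.97226238 -0.00822839] yaw 103.51830257391471 ends -111.12750889161232 112.99561280708176
-100 65 100.6; -80 88 98.6; -60 68 96.1; -40 72 95.7; -20 59 98.6; 0 24 96.2; 20 108 98.4; 40 77 97.6; 60 78 96.2; 80 72 96.6; 100 55 95.3; 120 9 93.7; 
stub end at [566.51639914 212.36075094  91.20187388] origin est [591.52744075 108.32867595  92.08231152] [591.0887241  110.15349412  92.06686783]
base 235 90.02575178479732 ((524.7813110351562, 93.14909362792969), (55.99563217163086, 46.47624969482422), 13.029215812683105)
upper 356 170.87628222021945 ((556.1846313476562, 106.56031799316406), (101.77298736572266, 41.245784759521484), 5.312189102172852)
```

View pics/s8.png

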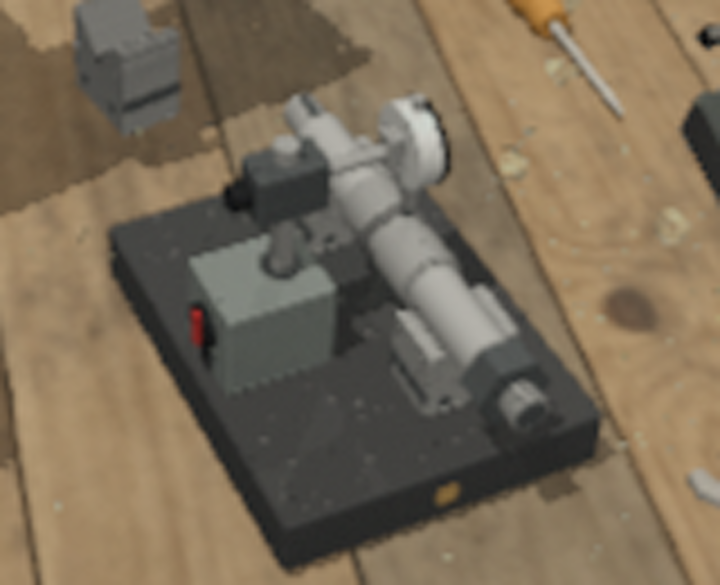

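View pics/t8.png

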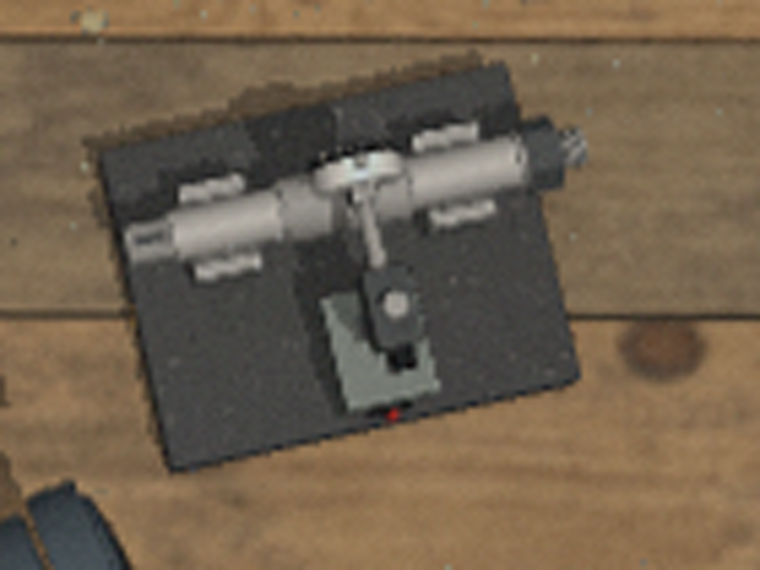

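The top and side views show everything in place:
- The arbor is level in both V-blocks.
- The indicator stands upright on the plate at about (534,95), base top at z = 90.
- Its tip is about 4 mm past the crown line, which costs only about 0.4 mm of plunger reading.

I'll hand it in.

```bash
python3 -c "
from station import manip
print(manip.sign_off())"
```

```text
the job is handed in; nothing more can be done
None
```

The arbor sits level in the two equal V-blocks on the plate and the dial indicator stands upright with its plunger on the thick middle, the tall block was not touched, everything is released, and I handed the job in at about 37 s (no verdict came back; from the camera measurements I estimate the plunger is pushed in about 5 mm).

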